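# Empty the dispenser's counting cup into the parts drawer

### The job

Take the filled grey scoop cup out from under the dispenser's head, hold it low over the open drawer of the small grey cabinet and pour all eight ball knobs into the drawer. Then push the drawer fully shut and leave the empty cup standing upright in its place under the head, roughly centred where the outlet fills it (before or after shutting the drawer, as you like). Do not spill any knobs, and leave the other things on the bench where they are.

Things in the scene. Friction and masses are not known exactly. Their poses are not given: they have to be found in the camera images.
- dispenser: Black dispenser fixed to the bench. Origin on the bench under the middle of the cup's place; z up; open towards its -y. In mm: base plate 10 thick, x -90..90, y -60..155; column x -65..65, y 90..155, 320 high; head x -65..65, y -10..155, z from 125 (115 above the plate) to 255. The head covers most of the cup: lean the gripper back to the dispenser's -y by 35 to 45 degrees to reach in.
- nest (a point): The cup's place: point on top of the dispenser's base plate (10 mm above the bench) where the centre of the cup's underside belongs. Axes as the dispenser's.
- cup: Loose grey plastic scoop cup, about 90 g. Origin: centre of its underside; z up. Grip its flat parallel outer sides, x = -30 and 30 mm. Underside 60 (x) by 52 (y), height 75, walls 3, floor 4 mm. Back wall upright at y = -26; the +y wall flares 32 degrees into a pouring lip at y = 71, z = 72 mm (pour over it). It starts with the lip pointing in under the head. Holds the eight knobs.
- knob0: Black plastic ball knob 22 mm in diameter with a short brass collar (13 mm wide, reaching 12.5 mm from the ball's centre along its z), 15 g. Origin at the ball's centre.
- knob1: Black plastic ball knob 22 mm in diameter with a short brass collar (13 mm wide, reaching 12.5 mm from the ball's centre along its z), 15 g. Origin at the ball's centre.
- knob2: Black plastic ball knob 22 mm in diameter with a short brass collar (13 mm wide, reaching 12.5 mm from the ball's centre along its z), 15 g. Origin at the ball's centre.
- knob3: Black plastic ball knob 22 mm in diameter with a short brass collar (13 mm wide, reaching 12.5 mm from the ball's centre along its z), 15 g. Origin at the ball's centre.
- knob4: Black plastic ball knob 22 mm in diameter with a short brass collar (13 mm wide, reaching 12.5 mm from the ball's centre along its z), 15 g. Origin at the ball's centre.
- knob5: Black plastic ball knob 22 mm in diameter with a short brass collar (13 mm wide, reaching 12.5 mm from the ball's centre along its z), 15 g. Origin at the ball's centre.
- knob6: Black plastic ball knob 22 mm in diameter with a short brass collar (13 mm wide, reaching 12.5 mm from the ball's centre along its z), 15 g. Origin at the ball's centre.
- knob7: Black plastic ball knob 22 mm in diameter with a short brass collar (13 mm wide, reaching 12.5 mm from the ball's centre along its z), 15 g. Origin at the ball's centre.
- cabinet: Low grey one-drawer parts cabinet fixed to the bench, 190 (x) by 190 (y) by 100 mm high. Origin at the centre of its underside; its front faces its own -x at x = -95 mm.
- cabinet_drawer0 (a joint): How far the drawer is pulled out towards the cabinet's -x, in m; 0 is fully shut. It starts open; it slides with about 1 N of friction and may be pushed at its front or handle.
- drawer_in (a point): Centre of the drawer's inner floor, 22 mm above the bench; moves with the drawer; axes as the cabinet's. Inside 145 (x) by 148 mm (y); rim 56 mm, front board's top 64 mm above this point. Open from above only where it is pulled out of the cabinet: in this frame from x = -72 mm to x = (joint value) - 79 mm, for instance to +31 mm when pulled out 110 mm.
- cabinet_drawer0_handle (a point): Middle of the drawer's steel bar handle, a horizontal bar along the cabinet's y, 95 mm long, 35 mm in front of the drawer's face, about 62 mm above the bench.
- tape_roll: Bystander: brown cardboard ring 90 mm across, 25 mm high, lying flat; origin under its centre. Leave alone.
- oil_jar: Bystander: small white jar 48 mm across, 70 mm high; origin under its centre. Leave alone.
- switch_box: Bystander: grey box 90 by 70 by 50 mm with a black push button on top; origin under its centre. Leave alone.

How it is judged:
On the way, in this order (a step that is already met when the one before it is completed fails the run):
1. the cup, held in the fingers, is tipped over the drawer (more than 60 degrees, its underside less than 0.30 m above the bench and within 0.16 m sideways of the drawer's centre) (angle between cup's own z axis and vertical above 1.05 rad and contact force between the fingers and cup above 1 N and height (world z) of cup below 0.3 m and horizontal distance between cup and drawer_in below 0.16 m), for 0.1 s.
2. all eight knobs lie inside the drawer (x of knob0 in the frame of drawer_in between -0.076 and 0.076 m and y of knob0 in the frame of drawer_in between -0.077 and 0.077 m and z of knob0 in the frame of drawer_in between 0 and 0.062 m and x of knob1 in the frame of drawer_in between -0.076 and 0.076 m and y of knob1 in the frame of drawer_in between -0.077 and 0.077 m and z of knob1 in the frame of drawer_in between 0 and 0.062 m and x of knob2 in the frame of drawer_in between -0.076 and 0.076 m and y of knob2 in the frame of drawer_in between -0.077 and 0.077 m and z of knob2 in the frame of drawer_in between 0 and 0.062 m and x of knob3 in the frame of drawer_in between -0.076 and 0.076 m and y of knob3 in the frame of drawer_in between -0.077 and 0.077 m and z of knob3 in the frame of drawer_in between 0 and 0.062 m and x of knob4 in the frame of drawer_in between -0.076 and 0.076 m and y of knob4 in the frame of drawer_in between -0.077 and 0.077 m and z of knob4 in the frame of drawer_in between 0 and 0.062 m and x of knob5 in the frame of drawer_in between -0.076 and 0.076 m and y of knob5 in the frame of drawer_in between -0.077 and 0.077 m and z of knob5 in the frame of drawer_in between 0 and 0.062 m and x of knob6 in the frame of drawer_in between -0.076 and 0.076 m and y of knob6 in the frame of drawer_in between -0.077 and 0.077 m and z of knob6 in the frame of drawer_in between 0 and 0.062 m and x of knob7 in the frame of drawer_in between -0.076 and 0.076 m and y of knob7 in the frame of drawer_in between -0.077 and 0.077 m and z of knob7 in the frame of drawer_in between 0 and 0.062 m), for 0.2 s.
3. the drawer is fully shut (within 5 mm) (value of joint cabinet_drawer0 below 0.005 m), for 0.2 s.
At the end, for the whole second after the job is handed in: All eight knobs are in the drawer, the drawer is shut within 5 mm, and the cup stands upright (within 0.1 rad), released and at rest on the dispenser's base plate, its underside centre within 25 mm of the nest point (all of step 2 and value of joint cabinet_drawer0 below 0.005 m and horizontal distance between cup and nest below 0.025 m and angle between cup's own z axis and vertical below 0.1 rad and z of cup in the frame of nest between -0.004 and 0.006 m and linear speed of cup below 0.02 m/s); the robot touches nothing.
It fails at once if the tape roll is moved more than 20 mm (distance of tape_roll from where it was at the start of the episode above 0.02 m).
It fails at once if the jar is moved more than 20 mm (distance of oil_jar from where it was at the start of the episode above 0.02 m).
It fails at once if the switch box is moved more than 20 mm (distance of switch_box from where it was at the start of the episode above 0.02 m).
It fails at once if a knob is spilled on the bench (height (world z) of any of knob0, knob1, knob2, knob3, knob4, knob5, knob6, knob7 below 0.015 m).
It also fails if it takes over 64 s, if anything falls off the work surface, if the arm or the gripper's body presses on something with over 40 N, if the wrist force passes 120 N, or if a joint passes its speed limit or range.

### The arm

A 6-joint arm with a two-finger parallel gripper is mounted at the origin on the work surface. World frame = base frame: x ahead of the robot, y to its left, z up, the work surface at z = 0. Lengths are in m, angles in rad, forces in N, time in s.
With the tool pointing down it reaches from about 0.25 to 0.725 m from the base axis. Payload 4 kg.
Tool frame: the origin (TCP) lies at the very end of the fingers, on their centre line; the grasp point (between the pads) lies 19 mm behind it; z points along the fingers, y is the line along which they close (so a half turn about z gives the same grasp; the last joint's range is limited). The gripper opens to 85 mm and grips with 20 to 120 N. Pads are 22 mm wide; open, the fingers measure 114 mm over their backs; the gripper's body (76 mm by 85 mm) begins 54 mm behind the grasp point. The pads swing forward as they close: fully open they stand 13 mm farther back than shut.
Start: joints at [1.277, 0.241, 0.005, 1.335, 0, 1.571], TCP at [0.145, 0.479, 0.231] pointing down, gripper open.
Joint ranges: [-2.72, 2.72], [-1.05, 1.87], [-1.09, 1.28], [-1.99, 2.15], [-1.42, 1.44], [-3.14, 3.14]. Speed limits (rad/s): [2.79, 2.79, 3.14, 3.14, 3.14, 3.14].

### API

Orientations are given as a unit quaternion [x, y, z, w].
In Python, from workcell import monitor, viewer, job gives the robot as it stands.
- The arm moves only by the tool arm_command, never from a script. Its argument "increments" is a list of rows, each an object of numbers: "dx", "dy", "dz": the shift along the tool's x, y, z in cm; "wx", "wy", "wz": the turn, a rotation vector about the tool's x, y, z in rad; "grip": the finger opening in cm, from 0 to 8.54. In form: [{"dx": .., "dy": .., "dz": .., "wx": .., "wy": .., "wz": .., "grip": ..}, ...]. A call has 1 to 10 rows; each row is the pose to reach, as a shift and turn from the pose commanded when the call began, along the tool's axes at that moment; what a row does not reach only later rows make up. A row lasts 1/10 s, in which the tool goes at most 50 mm and 8.59 degrees, less where a joint would pass 70% of its speed; a pose out of reach is approached as far as the arm can. A call with a gripper value outside its range is refused whole. The fingers move at their own pace and stop on an object; the grip force is fixed at half the most. Time passes only in rows, so rows that repeat a pose let the fingers close. It gives the time, the measured TCP pose, the force, the opening and the grip force at its end, in the units of the state.
- monitor.get_obs(): the state, without advancing time (a new reading comes with each control period).
- viewer.camera(name): name is "scene" or "side" or "wrist"; returns (picture, depth): 384x512x3 uint8, red, green, blue; 384x512 float32, m along the optical axis (not along the pixel's ray), 0 where there is no reading.
- viewer.get_calibration(name): a dict with "fovy" (degrees; the focal length in pixels is half the picture's height over the tangent of half this angle, whatever the lens; pixels are square), "cx", "cy" (the principal point, pixels), "dist_coeffs" ([k1, k2, p1, p2, k3] as OpenCV has them; the pictures are not rectified), "view" (4x4, takes a point from world to camera coordinates). Camera axes: x right, y up, looking along -z (the intrinsics and any distortion apply to the point x, -y, -z); pixel columns grow to the right and rows downward; lengths in m; the calibration is good to about 2 mm. A picture is of the moment at which its call begins: read the wrist's pose just before it. get_calibration takes no time and is no camera call; for the wrist camera it gives the pose at the moment of the call.
- job.job_done(): hands the job in; it is judged then, once.
The state is a dict: "clock": time; "joint_pos": joint angles; "joint_vel": joint speeds; "tau": joint torques, N m; "eef_pos": TCP position; "tool_rot": TCP orientation; "ft_force": force on the tool from outside, world axes, zero at the start; "ft_torque": the same for the moment, N m; "grip_width": finger opening in m; "grasp_force": force on a finger pad.
Only numpy, scipy, OpenCV 4.12 (cv2) and the standard library are available. Lean on these libraries where they do the work, as an engineer would, in place of code of your own. Each camera call takes 0.05 s, during which the arm holds its last target. There are 200 camera calls.

## Working session

There is one attempt and no reset: what is moved stays moved. The work goes in short steps, Python scripts to look and compute and a tool call to move; the robot and the scene stay as the last step left them, time stands still between calls to the robot, and variables do not carry over. Pictures are saved under pics/ and viewed, at most 10 in all, crops included, and the job is handed in when it is done.

Besides the shell and the picture viewer there is one more tool, called after "Emit:" as name([rows], argument=value, ...), one row to a line, values as JSON. arm_command: Moves the arm, as the interface text tells. Its arguments: {"type":"object","properties":{"increments":{"type":"array","items":{"type":"object","properties":{"dx":{"type":"number"},"dy":{"type":"number"},"dz":{"type":"number"},"wx":{"type":"number"},"wy":{"type":"number"},"wz":{"type":"number"},"grip":{"type":"number"}}}}},"required":["increments"]}

```bash
mkdir -p pics
cat > h.py <<'E'
import numpy as np, cv2
from workcell import monitor, viewer, job
def K(c,shape=(384,512)):
    f=shape[0]/2/np.tan(np.radians(c['fovy'])/2)
    return np.array([[f,0,c['cx']],[0,f,c['cy']],[0,0,1.]])
def cloud(name):
    c=viewer.get_calibration(name); im,d=viewer.camera(name)
    v,u=np.mgrid[0:384,0:512]
    p=cv2.undistortPoints(np.stack([u,v],-1).reshape(-1,1,2).astype(np.float64),K(c),np.array(c['dist_coeffs'])).reshape(384,512,2)
    P=np.stack([p[...,0]*d,-p[...,1]*d,-d,np.ones_like(d)],-1)
    W=P@np.linalg.inv(np.array(c['view'])).T
    W[d==0]=np.nan
    return im,W[...,:3],c
def save(im,n,s=1.5):
    cv2.imwrite('pics/'+n,cv2.resize(im[...,::-1],None,fx=s,fy=s))
E
python3 - <<'E'
from h import *
for n in('scene','side'):
    im,W,c=cloud(n); save(im,n+'0.png'); np.savez(n+'.npz',im=im,W=W)
    print(n,np.linalg.inv(np.array(c['view']))[:3,3],c['fovy'],c['dist_coeffs'])
print(monitor.get_obs())
E
```

```text
scene [ 1.29903035 -0.19557159  0.6810469 ] 50.88454019938379 [-0.10674411  0.          0.          0.          0.        ]
side [ 0.03628401 -0.39746107  0.86821685] 49.960742672678265 [-0.03515534  0.          0.          0.          0.        ]
{'clock': 0.1, 'joint_pos': array([1.27699671e+00, 2.41355671e-01, 3.86051656e-03, 1.33519176e+00,
       1.92150321e-05, 1.57078613e+00]), 'joint_vel': array([-0.00162993, -0.00212089,  0.00151633, -0.00122407, -0.00010206,
        0.00016969]), 'tau': array([-7.00651526e-05, -3.73138726e+01,  2.53009754e+01,  1.08699698e-02,
        4.52486961e-05, -1.70763734e-06]), 'eef_pos': array([0.14462728, 0.47803917, 0.23049356]), 'tool_rot': array([ 1.46366942e-01,  9.89229915e-01, -9.33703454e-04, -1.47873063e-04]), 'ft_force': array([-1.98726322e-01, -1.13604827e+00,  3.37661710e-05]), 'ft_torque': array([0.03130856, 0.02016975, 0.0493017 ]), 'grasp_force': 0.0, 'grip_width': 0.0850799354298166}
```

View pics/scene0.png

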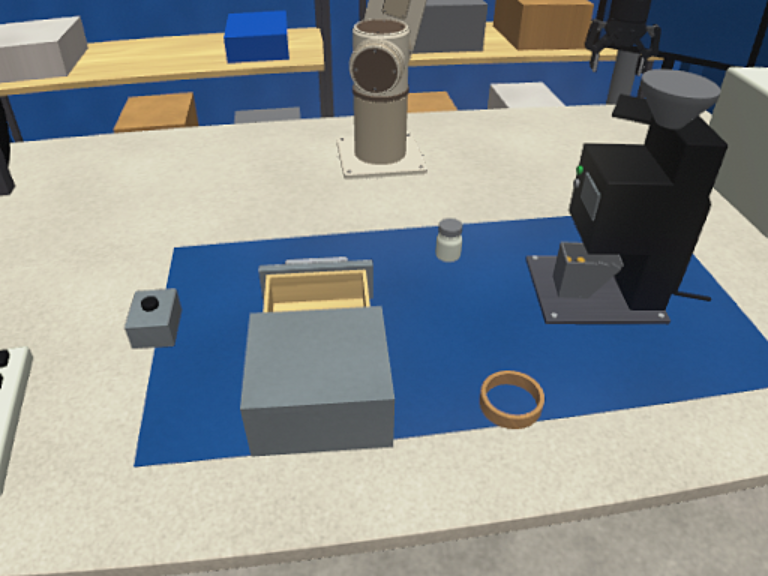

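View pics/side0.png

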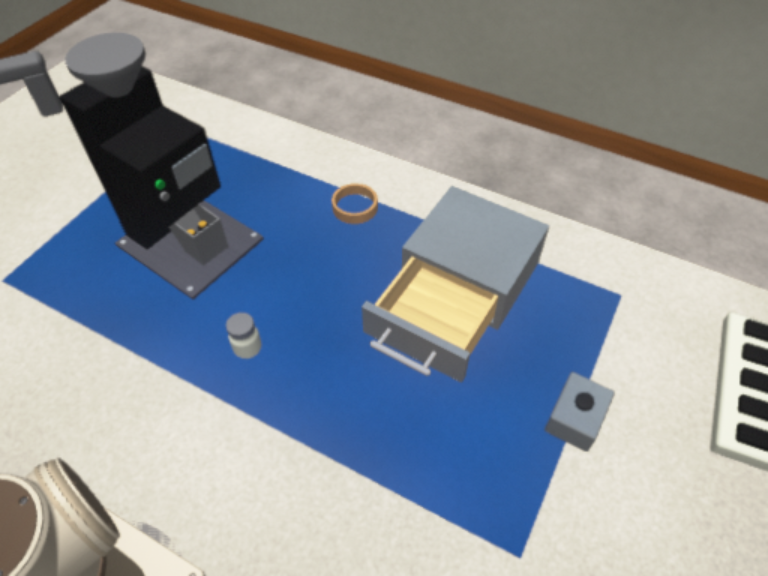

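Run:
```python
from h import *
S=np.load('side.npz');C=np.load('scene.npz')
def at(D,u,v): 
    u,v=int(round(u/1.5)),int(round(v/1.5)); return np.round(np.nanmedian(D['W'][v-1:v+2,u-1:u+2].reshape(-1,3),0),3)
for n,p in dict(plateL=(126,242),plateN=(193,287),plateR=(256,238),headTop1=(160,112),headtop2=(150,165),cuptopL=(172,230),cuptopN=(190,242),cuptopR=(217,222),jar=(240,322),h1=(376,345),h2=(426,370),frontL=(367,309),frontR=(464,355)).items(): print(n,at(S,*p))
W=np.concatenate([S['W'].reshape(-1,3),C['W'].reshape(-1,3)]);I=np.concatenate([S['im'].reshape(-1,3),C['im'].reshape(-1,3)]).astype(int)
def rect(n,m):
    p=W[m][:,:2]; r=cv2.minAreaRect((p*1000).astype(np.float32)); print(n,m.sum(),r, np.round(cv2.boxPoints(r)).tolist())
xy=W[:,:2]
def box(a,b,c,d): return (xy[:,0]>a)&(xy[:,0]<b)&(xy[:,1]>c)&(xy[:,1]<d)
for D,nm in((S,'S'),(C,'C')):
    W=D['W'].reshape(-1,3);I=D['im'].reshape(-1,3).astype(int);xy=W[:,:2];z=W[:,2]
    print(nm)
    rect('cabtop',(abs(z-.1)<.004)&box(.3,.9,-.35,.1))
    rect('plate',(abs(z-.01)<.003)&box(.1,.8,.1,.7)&(I.max(1)<110)&(I[:,2]-I[:,0]<25))
    rect('headtop',(abs(z-.255)<.004)&box(.1,.8,.1,.7))
    rect('coltop',(abs(z-.32)<.004)&box(.1,.8,.1,.7))
    for zz in(.03,.05,.065): rect('cup%g'%zz,(abs(z-zz)<.004)&box(.2,.6,.2,.5)&(I.max(1)>60))
    rect('jar',(abs(z-.07)<.005)&box(.2,.6,.0,.25))
```

```text
plateL [0.485 0.403 0.01 ]
plateN [0.462 0.222 0.008]
plateR [0.609 0.191 0.007]
headTop1 [0.597 0.323 0.254]
headtop2 [0.493 0.254 0.25 ]
cuptopL [0.523 0.305 0.055]
cuptopN [0.512 0.252 0.063]
cuptopR [0.562 0.226 0.077]
jar [0.411 0.068 0.069]
h1 [ 0.477 -0.14   0.065]
h2 [ 0.472 -0.227  0.065]
frontL [ 0.517 -0.103  0.085]
frontR [ 0.51  -0.269  0.085]
S
cabtop 3834 ((728.57080078125, -194.69418334960938), (192.23304748535156, 178.8345489501953), 86.90032958984375) [[634.0, -286.0], [813.0, -296.0], [823.0, -104.0], [644.0, -94.0]]
plate 1537 ((620.1555786132812, 256.453369140625), (209.1020965576172, 387.00146484375), 69.80735778808594) [[402.0, 225.0], [766.0, 92.0], [838.0, 288.0], [475.0, 421.0]]
headtop 1599 ((548.944580078125, 324.2166442871094), (161.83609008789062, 131.02700805664062), 81.91474151611328) [[473.0, 253.0], [602.0, 235.0], [625.0, 395.0], [495.0, 414.0]]
coltop 400 ((550.0286865234375, 362.69842529296875), (70.74728393554688, 140.95669555664062), 59.48628616333008) [[471.0, 368.0], [593.0, 296.0], [629.0, 357.0], [507.0, 429.0]]
cup0.03 78 ((532.861450195312
[... 1373 characters left out ...]
48.0]]
cup0.03 62 ((571.724365234375, 256.3941650390625), (61.6316032409668, 6.741609573364258), 77.7237548828125) [[562.0, 227.0], [568.0, 226.0], [582.0, 286.0], [575.0, 287.0]]
cup0.05 106 ((546.9195556640625, 270.72705078125), (77.06212615966797, 62.5841064453125), 76.91326904296875) [[508.0, 240.0], [569.0, 226.0], [586.0, 301.0], [525.0, 315.0]]
cup0.065 138 ((562.790283203125, 333.6515197753906), (210.0548553466797, 61.772613525390625), 76.62667083740234) [[508.0, 239.0], [569.0, 224.0], [617.0, 429.0], [557.0, 443.0]]
jar 180 ((474.836181640625, 157.9874725341797), (265.72216796875, 55.738868713378906), 50.50572967529297) [[369.0, 73.0], [412.0, 38.0], [581.0, 243.0], [538.0, 278.0]]
```

Run:
```python
from h import *
S=np.load('side.npz')['im'];C=np.load('scene.npz')['im']
a=cv2.resize(S[125:205,70:190],None,fx=3.3,fy=3.3,interpolation=cv2.INTER_CUBIC); b=cv2.resize(C[150:230,340:460],None,fx=3.3,fy=3.3,interpolation=cv2.INTER_CUBIC)
c=np.hstack([a,b]); c=np.clip(c.astype(float)*1.6,0,255).astype(np.uint8)
save(c,'crop1.png',1)
```

```text
(no output)
```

View pics/crop1.png

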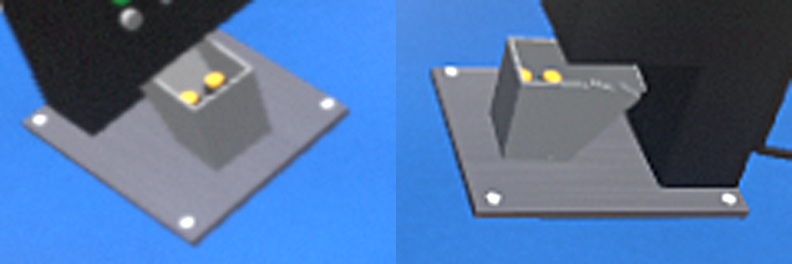

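```bash
cat >> h.py <<'E'
def ray(c,u,v,z):
    p=cv2.undistortPoints(np.array([[[u,v]]],float),K(c),np.array(c['dist_coeffs']))[0,0]
    M=np.linalg.inv(np.array(c['view'])); d=M[:3,:3]@np.array([p[0],-p[1],-1]); o=M[:3,3]
    return o+d*(z-o[2])/d[2]
E
python3 - <<'E'
from h import *
s=viewer.get_calibration('side');c=viewer.get_calibration('scene')
def fit(n,src,dst):
    src=np.array(src,float);dst=np.array(dst)
    a=src-src.mean(0);b=dst-dst.mean(0)
    th=np.arctan2((a[:,0]*b[:,1]-a[:,1]*b[:,0]).sum(),(a*b).sum())
    R=np.array([[np.cos(th),-np.sin(th)],[np.sin(th),np.cos(th)]])
    t=dst.mean(0)-R@src.mean(0); print(n,np.degrees(th),t, 'res',np.round(src@R.T+t-dst,1).tolist())
L=lambda u,v,z:1000*ray(s,70+u/3.3-.35,125+v/3.3-.35,z)[:2]
Rr=lambda u,v,z:1000*ray(c,340+(u-396)/3.3-.35,150+v/3.3-.35,z)[:2]
fit('plate',[(-90,155),(-90,-60),(90,-60),(-90,-60),(90,-60),(90,155)],[L(24,121,.01),L(193,241,.01),L(349,109,.01),Rr(432,70,.01),Rr(475,212,.01),Rr(747,211,.01)])
fit('cup',[(-30,-26),(30,-26),(30,-26),(30,26)],[L(218,170,.01),L(271,132,.01),Rr(502,158,.01),Rr(568,158,.01)])
fit('cuptop',[(-30,-26),(30,-26),(-30,-26),(30,-26)],[L(193,106,.085),L(256,67,.085),Rr(508,38,.085),Rr(521,84,.085)])
# cabinet, pooled
Q=[];
for f in('side','scene'):
    W=np.load(f+'.npz')['W'].reshape(-1,3); m=(abs(W[:,2]-.1)<.003)&(W[:,0]>.55)&(W[:,1]<0)
    r=cv2.minAreaRect((W[m][:,:2]*1000).astype(np.float32)); print(r)
    # drawer front board top z=.086, x in .48-.55
    m=(abs(W[:,2]-.086)<.004)&(W[:,0]>.45)&(W[:,0]<.58)&(W[:,1]<-.05)
    print('front',cv2.minAreaRect((W[m][:,:2]*1000).astype(np.float32)))
    m=(abs(W[:,2]-.064)<.008)&(W[:,0]>.45)&(W[:,0]<.49)&(W[:,1]<-.05)
    print('handle',W[m].min(0),W[m].max(0),W[m].mean(0))
E
```

```text
plate -8.446484979777365 [540.88600017 254.09053528] res [[0.3, 2.1], [0.7, 0.1], [4.2, 0.7], [-4.2, -1.8], [-1.3, -1.8], [0.2, 0.8]]
cup -9.376381785226304 [540.62527663 256.93777805] res [[-3.1, -0.7], [1.8, 2.6], [0.2, -0.3], [1.1, -1.6]]
cuptop -14.612974709437863 [546.04680862 256.89631156] res [[-0.5, -1.0], [0.3, 1.3], [0.1, 1.1], [0.1, -1.4]]
((728.1296997070312, -194.94464111328125), (190.9225311279297, 178.49703979492188), 86.4930191040039)
front ((517.8369140625, -183.33029174804688), (183.1233367919922, 17.025482177734375), 86.65929412841797)
handle [ 0.46766049 -0.232862    0.05751744] [ 0.48992914 -0.12912318  0.06904541] [ 0.47545023 -0.18256283  0.06433269]
((728.4339599609375, -193.71669006347656), (189.4988555908203, 180.4974365234375), 86.75169372558594)
front ((520.5208740234375, -182.56350708007812), (183.55259704589844, 21.508283615112305), 87.2821273803711)
handle [ 0.47049102 -0.23175042  0.06367637] [ 0.48449137 -0.12795229  0.07021017] [ 0.47852979 -0.17912438  0.06716586]
```

```bash
cat >> h.py <<'E'
from scipy.spatial.transform import Rotation as Ro
def orient(az,lean):
    "az: azimuth of approach deg, lean: angle of tool z from straight down towards az"
    a,l=np.radians([az,lean]); h=np.array([np.cos(a),np.sin(a),0]); u=np.array([0,0,1.])
    z=np.sin(l)*h-np.cos(l)*u; y=np.array([-h[1],h[0],0]); return np.stack([np.cross(y,z),y,z],1)
def plan(p,R,n=1,quiet=False):
    o=monitor.get_obs(); R0=Ro.from_quat(o['tool_rot']); d=R0.inv().apply(np.array(p)-o['eef_pos'])*100
    w=(R0.inv()*Ro.from_matrix(R)).as_rotvec()
    print('d cm',np.round(d,2),'w',np.round(w,3),'deg',round(np.degrees(np.linalg.norm(w)),1))
def st():
    o=monitor.get_obs(); M=Ro.from_quat(o['tool_rot']).as_matrix()
    print('t',round(o['clock'],2),'p',np.round(o['eef_pos'],4),'az',round(np.degrees(np.arctan2(-M[0,1],M[1,1])),1),'lean',round(np.degrees(np.arctan2(-M[2,0],-M[2,2])),1),'roll',round(np.degrees(np.arcsin(M[2,1])),1),'q',np.round(o['joint_pos'],2),'F',np.round(o['ft_force'],1),'g',round(o['grip_width'],4),round(o['grasp_force'],1))
E
python3 - <<'E'
from h import *
st(); c=viewer.get_calibration('wrist'); M=np.linalg.inv(np.array(c['view'])); o=monitor.get_obs()
R0=Ro.from_quat(o['tool_rot']).as_matrix(); print('cam in tool',R0.T@(M[:3,3]-o['eef_pos']), 'look',R0.T@-M[:3,2])
plan((.38,.13,.25),orient(77.5,45));
E
```

```text
t 0.1 p [0.1446 0.478  0.2305] az -16.8 lean -0.0 roll -0.1 q [1.28 0.24 0.   1.34 0.   1.57] F [-0.2 -1.1  0. ] g 0.0851 0.0
cam in tool [ 0.08083725  0.0004797  -0.14280352] look [-3.09425996e-01 -1.07828694e-04  9.50923520e-01]
d cm [-32.61 -26.5   -1.9 ] w [-0.645 -0.598 -1.552] deg 102.2
```

Emit:
arm_command([
  {"dx":-8,"dy":-6.5,"dz":-0.5,"wx":-0.16,"wy":-0.15,"wz":-0.39},
  {"dx":-16,"dy":-13,"dz":-1,"wx":-0.32,"wy":-0.3,"wz":-0.78},
  {"dx":-25,"dy":-20,"dz":-1.5,"wx":-0.48,"wy":-0.45,"wz":-1.16},
  {"dx":-32.6,"dy":-26.5,"dz":-1.9,"wx":-0.645,"wy":-0.598,"wz":-1.552},
  {"dx":-32.6,"dy":-26.5,"dz":-1.9,"wx":-0.645,"wy":-0.598,"wz":-1.552},
  {"dx":-32.6,"dy":-26.5,"dz":-1.9,"wx":-0.645,"wy":-0.598,"wz":-1.552},
  {"dx":-32.6,"dy":-26.5,"dz":-1.9,"wx":-0.645,"wy":-0.598,"wz":-1.552},
  {"dx":-32.6,"dy":-26.5,"dz":-1.9,"wx":-0.645,"wy":-0.598,"wz":-1.552},
  {"dx":-32.6,"dy":-26.5,"dz":-1.9,"wx":-0.645,"wy":-0.598,"wz":-1.552},
  {"dx":-32.6,"dy":-26.5,"dz":-1.9,"wx":-0.645,"wy":-0.598,"wz":-1.552},
])

```text
validation failed for argument at $.in...
```

```bash
python3 -c "
from h import *
st(); plan((.524,.17,.126),orient(77.5,45))"
```

```text
t 0.1 p [0.1446 0.478  0.2305] az -16.8 lean -0.0 roll -0.1 q [1.28 0.24 0.   1.34 0.   1.57] F [-0.2 -1.1  0. ] g 0.0851 0.0
d cm [-45.23 -18.48  10.48] w [-0.645 -0.598 -1.552] deg 102.2
```

Emit:
arm_command([
  {"dx":-8,"dy":-6.5,"dz":-0.5,"wx":-0.16,"wy":-0.15,"wz":-0.39,"grip":8.5},
  {"dx":-16,"dy":-13,"dz":-1,"wx":-0.32,"wy":-0.3,"wz":-0.78,"grip":8.5},
  {"dx":-25,"dy":-20,"dz":-1.5,"wx":-0.48,"wy":-0.45,"wz":-1.16,"grip":8.5},
  {"dx":-32.6,"dy":-26.5,"dz":-1.9,"wx":-0.645,"wy":-0.598,"wz":-1.552,"grip":8.5},
  {"dx":-32.6,"dy":-26.5,"dz":-1.9,"wx":-0.645,"wy":-0.598,"wz":-1.552,"grip":8.5},
  {"dx":-32.6,"dy":-26.5,"dz":-1.9,"wx":-0.645,"wy":-0.598,"wz":-1.552,"grip":8.5},
  {"dx":-32.6,"dy":-26.5,"dz":-1.9,"wx":-0.645,"wy":-0.598,"wz":-1.552,"grip":8.5},
  {"dx":-32.6,"dy":-26.5,"dz":-1.9,"wx":-0.645,"wy":-0.598,"wz":-1.552,"grip":8.5},
  {"dx":-32.6,"dy":-26.5,"dz":-1.9,"wx":-0.645,"wy":-0.598,"wz":-1.552,"grip":8.5},
  {"dx":-32.6,"dy":-26.5,"dz":-1.9,"wx":-0.645,"wy":-0.598,"wz":-1.552,"grip":8.5},
])

```text
clock: 1.1
eef_pos: [0.3616, 0.159, 0.2475]
tool_rot: [-0.35, 0.9, 0.171, 0.198]
ft_force: [1.1, 1.1, 0.0]
grip_width: 0.085
grasp_force: 0.0
```

```bash
python3 -c "
from h import *
st(); plan((.524,.17,.126),orient(77.5,45))"
```

```text
t 1.1 p [0.3616 0.159  0.2475] az 45.0 lean 28.8 roll 9.7 q [ 0.08 -0.23 -0.55  0.95  0.44 -0.59] F [1.1 1.1 0. ] g 0.085 0.0
d cm [ -5.84 -12.62  14.81] w [-0.208 -0.226 -0.552] deg 36.2
```

Emit:
arm_command([
  {"dx":-1,"dy":-2,"dz":2,"wx":-0.05,"wy":-0.05,"wz":-0.13,"grip":8.5},
  {"dx":-2,"dy":-4.2,"dz":5,"wx":-0.1,"wy":-0.11,"wz":-0.27,"grip":8.5},
  {"dx":-4,"dy":-8.4,"dz":10,"wx":-0.15,"wy":-0.17,"wz":-0.41,"grip":8.5},
  {"dx":-5.8,"dy":-12.6,"dz":14.8,"wx":-0.208,"wy":-0.226,"wz":-0.552,"grip":8.5},
  {"dx":-5.8,"dy":-12.6,"dz":14.8,"wx":-0.208,"wy":-0.226,"wz":-0.552,"grip":8.5},
  {"dx":-5.8,"dy":-12.6,"dz":14.8,"wx":-0.208,"wy":-0.226,"wz":-0.552,"grip":8.5},
  {"dx":-5.8,"dy":-12.6,"dz":14.8,"wx":-0.208,"wy":-0.226,"wz":-0.552,"grip":8.5},
])

```text
clock: 1.8
eef_pos: [0.5224, 0.1706, 0.1234]
tool_rot: [-0.576, 0.723, 0.241, 0.296]
ft_force: [0.5, -0.3, 0.9]
grip_width: 0.0849
grasp_force: 0.0
```

```bash
python3 -c "
from h import *
st(); im,W,c=cloud('wrist'); np.savez('wrist.npz',im=im,W=W); save(im,'wrist0.png')
plan((.544,.261,.034),orient(77.5,45))"
```

```text
t 1.8 p [0.5224 0.1706 0.1234] az 77.3 lean 44.9 roll 0.5 q [-0.08  0.36 -0.39  0.68  0.77 -1.37] F [ 0.5 -0.3  0.9] g 0.0849 0.0
d cm [-0.16 -0.18 12.99] w [ 0.002 -0.002 -0.006] deg 0.4
```

View pics/wrist0.png

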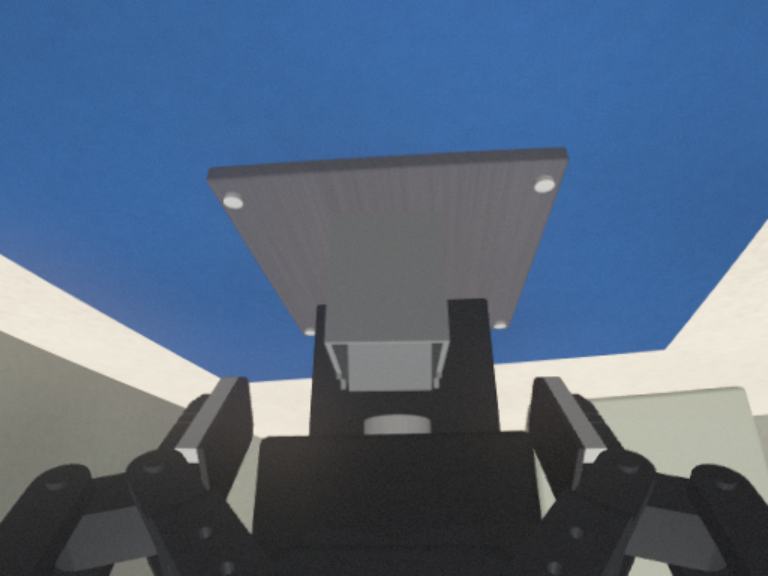

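Run:
```python
from h import *
W=np.load('wrist.npz')['W']
P=W[150:222,226:292].reshape(-1,3); P=P[~np.isnan(P[:,0])]
m=np.median(P,0);a=P-P.mean(0);n=np.linalg.svd(a,full_matrices=False)[2][2];n*=np.sign(n[1])
print('wall centre',P.mean(0),'n',n,'yaw',np.degrees(np.arctan2(-n[0],n[1])))
for r in(155,180,205,220):
    row=W[r,200:320]; d=np.where(abs((row-P.mean(0))@n)<.006)[0]; print(r,d.min()+200,d.max()+200,row[d.min()],row[d.max()])
```

```text
wall centre [0.53616246 0.2331385  0.05123375] n [0.20471017 0.97882182 0.0012578 ] yaw -11.812542776048556
155 220 295 [0.56666188 0.22802268 0.02277353] [0.5074589  0.23942212 0.02465654]
180 219 296 [0.56620413 0.22765751 0.04604811] [0.50799638 0.23896626 0.04763944]
205 218 298 [0.5658365  0.22738112 0.06741384] [0.50772253 0.23845337 0.06891894]
220 217 299 [0.5660085  0.22737617 0.07935988] [0.50776248 0.23884413 0.08061155]
```

```bash
python3 -c "
from h import *
plan((.543,.2625,.034),orient(78.2,45))"
```

```text
d cm [-0.24 -0.05 13.08] w [-0.007 -0.002 -0.015] deg 0.9
```

Emit:
arm_command([
  {"dx":-0.2,"dy":0,"dz":2,"wx":-0.007,"wy":0,"wz":-0.015,"grip":8.5},
  {"dx":-0.2,"dy":0,"dz":5,"wx":-0.007,"wy":0,"wz":-0.015,"grip":8.5},
  {"dx":-0.2,"dy":0,"dz":8,"wx":-0.007,"wy":0,"wz":-0.015,"grip":8.5},
  {"dx":-0.2,"dy":0,"dz":10.5,"wx":-0.007,"wy":0,"wz":-0.015,"grip":8.5},
  {"dx":-0.2,"dy":-0.05,"dz":12.3,"wx":-0.007,"wy":0,"wz":-0.015,"grip":8.5},
  {"dx":-0.2,"dy":-0.05,"dz":13,"wx":-0.007,"wy":0,"wz":-0.015,"grip":8.5},
  {"dx":-0.2,"dy":-0.05,"dz":13,"wx":-0.007,"wy":0,"wz":-0.015,"grip":8.5},
  {"dx":-0.2,"dy":-0.05,"dz":13,"wx":-0.007,"wy":0,"wz":-0.015,"grip":8.5},
])

```text
clock: 2.65
eef_pos: [0.5442, 0.2614, 0.0363]
tool_rot: [-0.584, 0.716, 0.24, 0.298]
ft_force: [0.4, -0.2, -0.3]
grip_width: 0.0849
grasp_force: 0.0
```

```bash
python3 -c "
from h import *
st(); plan((.543,.2625,.034),orient(78.2,45))"
```

```text
t 2.65 p [0.5442 0.2614 0.0363] az 78.2 lean 44.9 roll -0.3 q [ 0.1   0.52 -0.45  0.3   0.74 -1.15] F [ 0.4 -0.2 -0.3] g 0.0849 0.0
d cm [0.1  0.14 0.22] w [-0.003 -0.001  0.003] deg 0.3
```

Close the gripper here, slowly.

Emit:
arm_command([
  {"dx":0.05,"dy":0.1,"dz":0.2,"wx":0,"wy":0,"wz":0,"grip":8.0},
  {"dx":0.05,"dy":0.1,"dz":0.2,"wx":0,"wy":0,"wz":0,"grip":7.4},
  {"dx":0.05,"dy":0.1,"dz":0.2,"wx":0,"wy":0,"wz":0,"grip":6.8},
  {"dx":0.05,"dy":0.1,"dz":0.2,"wx":0,"wy":0,"wz":0,"grip":6.2},
  {"dx":0.05,"dy":0.1,"dz":0.2,"wx":0,"wy":0,"wz":0,"grip":5.8},
  {"dx":0.05,"dy":0.1,"dz":0.2,"wx":0,"wy":0,"wz":0,"grip":5},
  {"dx":0.05,"dy":0.1,"dz":0.2,"wx":0,"wy":0,"wz":0,"grip":5},
  {"dx":0.05,"dy":0.1,"dz":0.2,"wx":0,"wy":0,"wz":0,"grip":5},
])

```text
clock: 3.45
eef_pos: [0.5437, 0.2625, 0.0331]
tool_rot: [-0.583, 0.717, 0.24, 0.297]
ft_force: [0.2, -3.5, 4.9]
grip_width: 0.0593
grasp_force: 62.6
```

```bash
python3 -c "
from h import *
st(); M=orient(78.2,45); h=np.array([.205,.979,0])
print('lift8',M.T@[0,0,.8],'back10',M.T@(-10*h)+M.T@[0,0,2.])"
```

```text
t 3.45 p [0.5437 0.2625 0.0331] az 78.2 lean 44.9 roll -0.2 q [ 0.11  0.53 -0.46  0.29  0.74 -1.14] F [ 0.2 -3.5  4.9] g 0.0593 62.6
lift8 [-0.56568542  0.         -0.56568542] back10 [ 5.65850085e+00  4.66179943e-03 -8.48692797e+00]
```

Emit:
arm_command([
  {"dx":-0.28,"dy":0,"dz":-0.28,"wx":0,"wy":0,"wz":0,"grip":5},
  {"dx":-0.57,"dy":0,"dz":-0.57,"wx":0,"wy":0,"wz":0,"grip":5},
  {"dx":-0.2,"dy":0,"dz":-1.0,"wx":0,"wy":0,"wz":0,"grip":5},
  {"dx":0.5,"dy":0,"dz":-1.8,"wx":0,"wy":0,"wz":0,"grip":5},
  {"dx":1.5,"dy":0,"dz":-3,"wx":0,"wy":0,"wz":0,"grip":5},
  {"dx":2.7,"dy":0,"dz":-4.6,"wx":0,"wy":0,"wz":0,"grip":5},
  {"dx":4,"dy":0,"dz":-6.3,"wx":0,"wy":0,"wz":0,"grip":5},
  {"dx":5.2,"dy":0,"dz":-7.8,"wx":0,"wy":0,"wz":0,"grip":5},
  {"dx":6.2,"dy":0,"dz":-9,"wx":0,"wy":0,"wz":0,"grip":5},
  {"dx":6.8,"dy":0,"dz":-9.8,"wx":0,"wy":0,"wz":0,"grip":5},
])

```text
clock: 4.45
eef_pos: [0.5187, 0.1462, 0.054]
tool_rot: [-0.583, 0.717, 0.24, 0.297]
ft_force: [0.1, 0.2, -2.6]
grip_width: 0.0593
grasp_force: 62.7
```

```bash
cat >> h.py <<'E'
A0=np.array([.0,.003,.023]) # TCP in cup frame (x,y,z) at 45 lean when cup upright
CAB=np.radians(-3.4); DIN=np.array([.600,-.188])
def cabpt(x,y): return DIN+np.array([[np.cos(CAB),-np.sin(CAB)],[np.sin(CAB),np.cos(CAB)]])@[x,y]
def pour(theta,az,lx,ly,lz):
    "TCP pose with cup tipped theta deg, lip at drawer coords lx,ly and height lz"
    t,a=np.radians([theta,az]); h=np.array([np.cos(a),np.sin(a),0])
    f=lambda y,z: h*(y*np.cos(t)+z*np.sin(t))+np.array([0,0,1])*(-y*np.sin(t)+z*np.cos(t))
    L=np.r_[cabpt(lx,ly),lz]; org=L-f(.071,.072)
    return org+f(A0[1],A0[2]),orient(az,45-theta),org
E
python3 - <<'E'
from h import *
st()
for th in(0,30,60,90,115): p,R,o=pour(th,83,-.022,-.01,.105); print(th,p.round(3),o.round(3),np.linalg.norm(o[:2]-DIN).round(3))
p,R,o=pour(0,83,-.022,-.03,.20); print(p); plan(p,R)
E
```

```text
t 4.45 p [0.5187 0.1462 0.054 ] az 78.1 lean 44.9 roll -0.1 q [-0.13  0.48 -0.44  0.57  0.78 -1.47] F [ 0.1  0.2 -2.6] g 0.0593 62.7
0 [ 0.569 -0.264  0.056] [ 0.569 -0.267  0.033] 0.085
30 [ 0.567 -0.279  0.097] [ 0.566 -0.293  0.078] 0.111
60 [ 0.568 -0.273  0.139] [ 0.566 -0.294  0.13 ] 0.111
90 [ 0.571 -0.245  0.173] [ 0.569 -0.268  0.176] 0.086
115 [ 0.576 -0.212  0.187] [ 0.573 -0.232  0.2  ] 0.051
[ 0.56797242 -0.28413559  0.151     ]
d cm [ 22.29 -13.69 -35.86] w [-0.061 -0.002 -0.059] deg 4.9
```

Run:
```python
from h import *
plan((.535,.04,.16),orient(80,45))
```

```text
d cm [ -0.35  -3.79 -14.6 ] w [-0.024 -0.002 -0.022] deg 1.9
```

Emit:
arm_command([
  {"dx":0,"dy":-0.1,"dz":-0.5,"wx":0,"wy":0,"wz":0,"grip":5},
  {"dx":-0.1,"dy":-0.4,"dz":-1.7,"wx":-0.003,"wy":0,"wz":-0.003,"grip":5},
  {"dx":-0.1,"dy":-0.9,"dz":-3.5,"wx":-0.006,"wy":0,"wz":-0.006,"grip":5},
  {"dx":-0.1,"dy":-1.5,"dz":-5.7,"wx":-0.01,"wy":0,"wz":-0.01,"grip":5},
  {"dx":-0.2,"dy":-2.1,"dz":-8,"wx":-0.014,"wy":0,"wz":-0.014,"grip":5},
  {"dx":-0.25,"dy":-2.7,"dz":-10.3,"wx":-0.018,"wy":0,"wz":-0.018,"grip":5},
  {"dx":-0.3,"dy":-3.2,"dz":-12.3,"wx":-0.021,"wy":0,"wz":-0.02,"grip":5},
  {"dx":-0.35,"dy":-3.6,"dz":-13.8,"wx":-0.024,"wy":0,"wz":-0.022,"grip":5},
  {"dx":-0.35,"dy":-3.8,"dz":-14.6,"wx":-0.024,"wy":0,"wz":-0.022,"grip":5},
])

```text
clock: 5.35
eef_pos: [0.5366, 0.0409, 0.1613]
tool_rot: [-0.595, 0.707, 0.244, 0.293]
ft_force: [-0.1, -0.4, -2.0]
grip_width: 0.0595
grasp_force: 62.8
```

Run:
```python
from h import *
st(); p,R,o=pour(0,83,-.022,-.03,.205); plan(p,R)
```

```text
t 5.35 p [0.5366 0.0409 0.1613] az 80.1 lean 44.9 roll -0.2 q [-0.33  0.44 -0.14  1.13  0.77 -1.79] F [-0.1 -0.4 -2. ] g 0.0595 62.8
d cm [ 22.7   -8.69 -21.82] w [-0.039 -0.002 -0.034] deg 2.9
```

Emit:
arm_command([
  {"dx":0.6,"dy":-0.2,"dz":-0.6,"wx":0,"wy":0,"wz":0,"grip":5},
  {"dx":2.3,"dy":-0.9,"dz":-2.2,"wx":-0.004,"wy":0,"wz":-0.003,"grip":5},
  {"dx":5,"dy":-1.9,"dz":-4.8,"wx":-0.008,"wy":0,"wz":-0.007,"grip":5},
  {"dx":8.2,"dy":-3.1,"dz":-7.9,"wx":-0.014,"wy":0,"wz":-0.012,"grip":5},
  {"dx":11.4,"dy":-4.3,"dz":-10.9,"wx":-0.02,"wy":0,"wz":-0.017,"grip":5},
  {"dx":14.6,"dy":-5.6,"dz":-14,"wx":-0.025,"wy":0,"wz":-0.022,"grip":5},
  {"dx":17.8,"dy":-6.8,"dz":-17.1,"wx":-0.031,"wy":0,"wz":-0.027,"grip":5},
  {"dx":20.5,"dy":-7.8,"dz":-19.7,"wx":-0.035,"wy":0,"wz":-0.031,"grip":5},
  {"dx":22.1,"dy":-8.5,"dz":-21.2,"wx":-0.039,"wy":0,"wz":-0.034,"grip":5},
  {"dx":22.7,"dy":-8.7,"dz":-21.8,"wx":-0.039,"wy":0,"wz":-0.034,"grip":5},
])

```text
clock: 6.35
eef_pos: [0.5668, -0.2859, 0.1516]
tool_rot: [-0.611, 0.693, 0.254, 0.285]
ft_force: [0.5, 0.3, -2.6]
grip_width: 0.0592
grasp_force: 63.2
```

Run:
```python
from h import *
st()
for n in('side','scene'):
    im,W,c=cloud(n); save(im,n+'1.png'); np.savez(n+'1.npz',im=im,W=W)
p,R,o=pour(40,83,-.022,-.02,.12); plan(p,R)
```

```text
t 6.35 p [ 0.5668 -0.2859  0.1516] az 82.9 lean 45.0 roll 0.2 q [-0.74  0.95  0.75  1.89  0.61 -2.36] F [ 0.5  0.3 -2.6] g 0.0592 63.2
d cm [ 2.17 -0.06  1.48] w [ 0.003  0.698 -0.003] deg 40.0
```

View pics/side1.png

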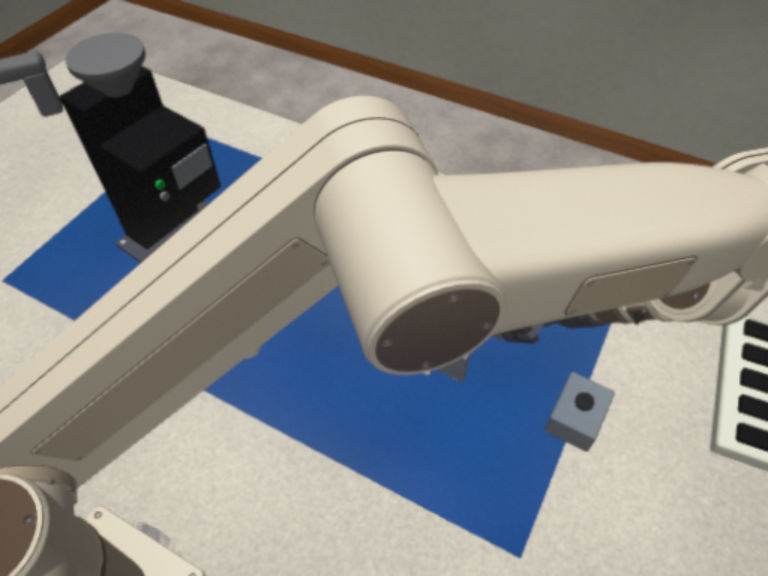

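View pics/scene1.png

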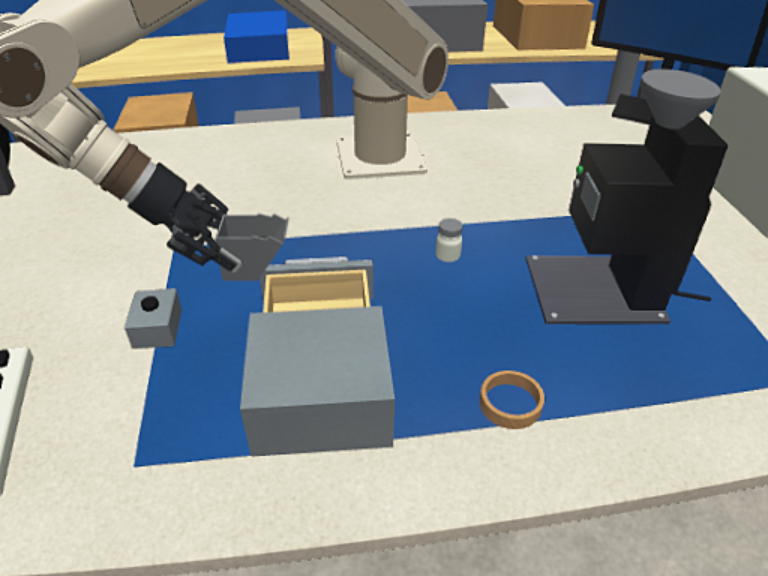

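Emit:
arm_command([
  {"dx":0.15,"dy":0,"dz":0.1,"wx":0,"wy":0.04,"wz":0,"grip":5},
  {"dx":0.4,"dy":0,"dz":0.3,"wx":0,"wy":0.12,"wz":0,"grip":5},
  {"dx":0.65,"dy":0,"dz":0.45,"wx":0,"wy":0.21,"wz":0,"grip":5},
  {"dx":0.95,"dy":0,"dz":0.65,"wx":0,"wy":0.31,"wz":0,"grip":5},
  {"dx":1.25,"dy":0,"dz":0.85,"wx":0,"wy":0.41,"wz":0,"grip":5},
  {"dx":1.55,"dy":0,"dz":1.05,"wx":0,"wy":0.5,"wz":0,"grip":5},
  {"dx":1.8,"dy":0,"dz":1.25,"wx":0,"wy":0.59,"wz":0,"grip":5},
  {"dx":2.0,"dy":0,"dz":1.4,"wx":0,"wy":0.65,"wz":0,"grip":5},
  {"dx":2.17,"dy":0,"dz":1.48,"wx":0,"wy":0.69,"wz":0,"grip":5},
])

```text
clock: 7.35
eef_pos: [0.5661, -0.2852, 0.1285]
tool_rot: [-0.663, 0.747, 0.032, 0.034]
ft_force: [0.3, 0.3, -2.2]
grip_width: 0.0591
grasp_force: 62.9
```

Run:
```python
from h import *
st()
im,W,c=cloud('scene')
print('lip pts predicted',[np.r_[cabpt(-.022,-.03),.2]])
W1=np.load('scene1.npz')['W']; print([W1[v,u].round(3) for u,v in((188,150),(186,150),(190,146),(175,155))])
m=(W[...,0]>.52)&(W[...,0]<.64)&(W[...,1]>-.34)&(W[...,1]<-.1)&(W[...,2]>.11)&(W[...,2]<.26)
i=np.argsort(-np.where(m,W[...,1],-9).ravel())[:6]; print(W.reshape(-1,3)[i].round(3))
save(im[100:230,120:290],'scene2.png',4)
p,R,o=pour(70,83,-.022,-.02,.108); plan(p,R)
```

```text
t 7.35 p [ 0.5661 -0.2852  0.1285] az 83.2 lean 5.4 roll 0.2 q [-0.51  0.59  0.27  1.28  0.09 -1.96] F [ 0.3  0.3 -2.2] g 0.0591 62.9
lip pts predicted [array([ 0.57625953, -0.21664245,  0.2       ])]
[array([ 0.554, -0.226,  0.191]), array([ 0.547, -0.231,  0.187]), array([ 0.549, -0.221,  0.198]), array([ 0.543, -0.257,  0.173])]
[[ 0.55  -0.201  0.125]
 [ 0.553 -0.201  0.124]
 [ 0.552 -0.203  0.126]
 [ 0.555 -0.203  0.126]
 [ 0.559 -0.203  0.126]
 [ 0.564 -0.203  0.127]]
d cm [-1.15 -0.1  -2.58] w [0.003 0.53  0.006] deg 30.4
```

View pics/scene2.png

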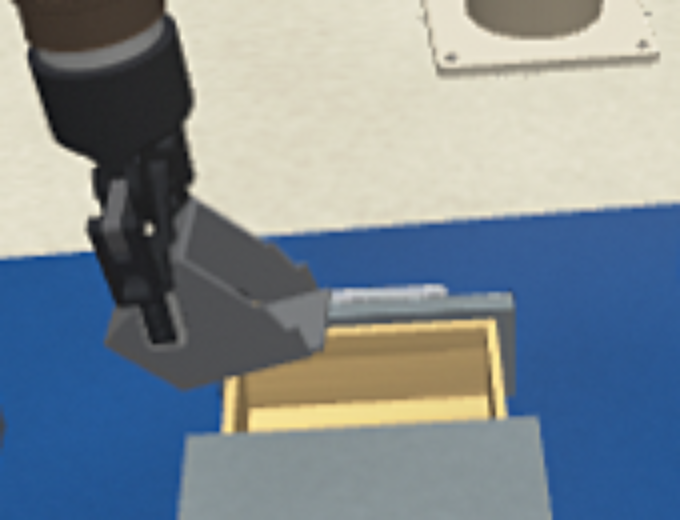

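Emit:
arm_command([
  {"dx":-0.1,"dy":0,"dz":-0.2,"wx":0,"wy":0.04,"wz":0.001,"grip":5},
  {"dx":-0.25,"dy":0,"dz":-0.55,"wx":0,"wy":0.11,"wz":0.002,"grip":5},
  {"dx":-0.4,"dy":0,"dz":-0.9,"wx":0,"wy":0.18,"wz":0.002,"grip":5},
  {"dx":-0.55,"dy":0,"dz":-1.25,"wx":0,"wy":0.25,"wz":0.003,"grip":5},
  {"dx":-0.7,"dy":-0.05,"dz":-1.6,"wx":0,"wy":0.32,"wz":0.004,"grip":5},
  {"dx":-0.85,"dy":-0.05,"dz":-1.95,"wx":0,"wy":0.39,"wz":0.005,"grip":5},
  {"dx":-1.0,"dy":-0.1,"dz":-2.25,"wx":0,"wy":0.46,"wz":0.006,"grip":5},
  {"dx":-1.15,"dy":-0.1,"dz":-2.58,"wx":0,"wy":0.53,"wz":0.006,"grip":5},
  {"dx":-1.15,"dy":-0.1,"dz":-2.58,"wx":0,"wy":0.53,"wz":0.006,"grip":5},
  {"dx":-1.15,"dy":-0.1,"dz":-2.58,"wx":0,"wy":0.53,"wz":0.006,"grip":5},
])

```text
clock: 8.4
eef_pos: [0.5683, -0.2781, 0.1547]
tool_rot: [-0.646, 0.732, -0.141, -0.162]
ft_force: [-0.3, -1.1, -2.5]
grip_width: 0.0595
grasp_force: 63.1
```

Run:
```python
from h import *
st()
p,R,o=pour(95,83,-.022,-.02,.108); plan(p,R)
p,R,o=pour(115,83,-.022,-.02,.108); plan(p,R)
```

```text
t 8.4 p [ 0.5683 -0.2781  0.1547] az 82.8 lean -24.8 roll 0.2 q [-0.25  0.5   0.1   1.12 -0.43 -1.71] F [-0.3 -1.1 -2.5] g 0.0595 63.1
d cm [-1.57  0.03 -3.52] w [ 0.005  0.439 -0.001] deg 25.2
d cm [-3.61  0.05 -5.6 ] w [ 0.005  0.788 -0.   ] deg 45.2
```

Emit:
arm_command([
  {"dx":-0.15,"dy":0,"dz":-0.4,"wx":0,"wy":0.05,"wz":0,"grip":5},
  {"dx":-0.4,"dy":0,"dz":-0.9,"wx":0,"wy":0.11,"wz":0,"grip":5},
  {"dx":-0.6,"dy":0,"dz":-1.35,"wx":0,"wy":0.17,"wz":0,"grip":5},
  {"dx":-0.8,"dy":0,"dz":-1.8,"wx":0,"wy":0.22,"wz":0,"grip":5},
  {"dx":-1.0,"dy":0,"dz":-2.25,"wx":0,"wy":0.28,"wz":0,"grip":5},
  {"dx":-1.2,"dy":0,"dz":-2.7,"wx":0,"wy":0.33,"wz":0,"grip":5},
  {"dx":-1.4,"dy":0,"dz":-3.1,"wx":0,"wy":0.39,"wz":0,"grip":5},
  {"dx":-1.57,"dy":0,"dz":-3.5,"wx":0,"wy":0.44,"wz":0,"grip":5},
  {"dx":-1.57,"dy":0,"dz":-3.5,"wx":0,"wy":0.44,"wz":0,"grip":5},
  {"dx":-1.57,"dy":0,"dz":-3.5,"wx":0,"wy":0.44,"wz":0,"grip":5},
])

```text
clock: 9.4
eef_pos: [0.5723, -0.251, 0.1802]
tool_rot: [-0.599, 0.68, -0.279, -0.318]
ft_force: [0.7, -0.4, -1.2]
grip_width: 0.0591
grasp_force: 64.2
```

Run:
```python
from h import *
st()
p,R,o=pour(118,83,-.022,-.02,.108); plan(p,R)
```

```text
t 9.4 p [ 0.5723 -0.251   0.1802] az 82.7 lean -50.1 roll 0.1 q [-0.03  0.57  0.07  1.19 -0.87 -1.42] F [ 0.7 -0.4 -1.2] g 0.0591 64.2
d cm [-1.3   0.11 -3.24] w [ 0.006  0.4   -0.001] deg 22.9
```

Emit:
arm_command([
  {"dx":-0.2,"dy":0,"dz":-0.5,"wx":0,"wy":0.05,"wz":0,"grip":5},
  {"dx":-0.4,"dy":0,"dz":-1.0,"wx":0,"wy":0.12,"wz":0,"grip":5},
  {"dx":-0.6,"dy":0,"dz":-1.5,"wx":0,"wy":0.19,"wz":0,"grip":5},
  {"dx":-0.8,"dy":0,"dz":-2.1,"wx":0,"wy":0.26,"wz":0,"grip":5},
  {"dx":-1.1,"dy":0.1,"dz":-2.7,"wx":0,"wy":0.33,"wz":0,"grip":5},
  {"dx":-1.3,"dy":0.1,"dz":-3.2,"wx":0,"wy":0.4,"wz":0,"grip":5},
  {"dx":-1.3,"dy":0.1,"dz":-3.2,"wx":0,"wy":0.4,"wz":0,"grip":5},
  {"dx":-1.3,"dy":0.1,"dz":-3.2,"wx":0,"wy":0.4,"wz":0,"grip":5},
  {"dx":-1.3,"dy":0.1,"dz":-3.2,"wx":0,"wy":0.4,"wz":0,"grip":5},
])

```text
clock: 10.3
eef_pos: [0.5756, -0.2187, 0.1919]
tool_rot: [-0.53, 0.604, -0.393, -0.447]
ft_force: [0.2, 0.3, -0.9]
grip_width: 0.0593
grasp_force: 64.5
```

Run:
```python
from h import *
st()
im,W,c=cloud('scene'); a=im[100:230,120:290]; im,W,c=cloud('wrist'); 
save(np.hstack([cv2.resize(a,(400,306)),cv2.resize(im,(400,306))]),'c3.png',1)
```

```text
t 10.3 p [ 0.5756 -0.2187  0.1919] az 82.6 lean -73.0 roll -0.1 q [ 0.11  0.81  0.19  1.61 -1.19 -0.87] F [ 0.2  0.3 -0.9] g 0.0593 64.5
```

View pics/c3.png

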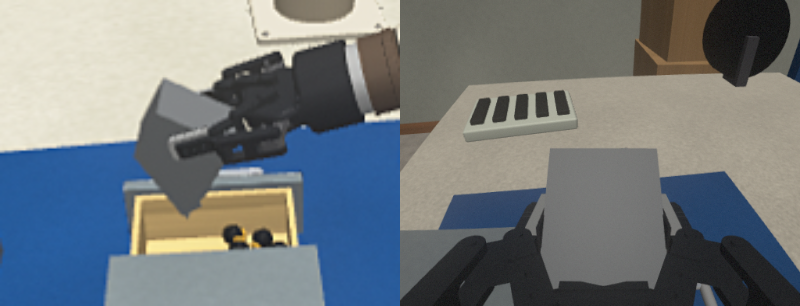

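Emit:
arm_command([
  {"dx":1,"dy":0,"dz":-0.3,"wx":0,"wy":0,"wz":0,"grip":5},
  {"dx":3,"dy":0,"dz":-0.9,"wx":0,"wy":0,"wz":0,"grip":5},
  {"dx":6,"dy":0,"dz":-1.8,"wx":0,"wy":0,"wz":0,"grip":5},
  {"dx":9,"dy":0,"dz":-2.7,"wx":0,"wy":0,"wz":0,"grip":5},
  {"dx":10,"dy":0,"dz":-3,"wx":0,"wy":0,"wz":0,"grip":5},
])

```text
clock: 10.9
eef_pos: [0.5763, -0.2184, 0.3001]
tool_rot: [-0.53, 0.604, -0.395, -0.445]
ft_force: [0.1, 0.3, -0.5]
grip_width: 0.0592
grasp_force: 64.5
```

Run:
```python
from h import *
st(); plan((.54,-.02,.22),orient(80,45))
```

```text
t 10.9 p [ 0.5763 -0.2184  0.3001] az 82.7 lean -73.1 roll -0.3 q [ 0.11  0.7   0.28  1.82 -1.19 -0.87] F [ 0.1  0.3 -0.5] g 0.0592 64.5
d cm [-13.24   6.15 -16.06] w [-0.02  -2.06   0.054] deg 118.1
```

Emit:
arm_command([
  {"dx":-1,"dy":0.4,"dz":-1.2,"wx":0,"wy":-0.14,"wz":0.003,"grip":5},
  {"dx":-2,"dy":0.9,"dz":-2.4,"wx":0,"wy":-0.29,"wz":0.007,"grip":5},
  {"dx":-3,"dy":1.3,"dz":-3.6,"wx":-0.005,"wy":-0.44,"wz":0.01,"grip":5},
  {"dx":-4,"dy":1.8,"dz":-4.8,"wx":-0.005,"wy":-0.59,"wz":0.015,"grip":5},
  {"dx":-5,"dy":2.2,"dz":-6,"wx":-0.007,"wy":-0.74,"wz":0.02,"grip":5},
  {"dx":-6,"dy":2.6,"dz":-7.2,"wx":-0.01,"wy":-0.89,"wz":0.023,"grip":5},
  {"dx":-7,"dy":3.1,"dz":-8.4,"wx":-0.01,"wy":-1.03,"wz":0.026,"grip":5},
  {"dx":-8,"dy":3.6,"dz":-9.6,"wx":-0.012,"wy":-1.18,"wz":0.03,"grip":5},
  {"dx":-9,"dy":4.1,"dz":-10.8,"wx":-0.013,"wy":-1.33,"wz":0.035,"grip":5},
  {"dx":-10,"dy":4.6,"dz":-12,"wx":-0.015,"wy":-1.47,"wz":0.04,"grip":5},
])

```text
clock: 11.9
eef_pos: [0.5483, -0.0695, 0.2357]
tool_rot: [-0.643, 0.759, 0.061, 0.079]
ft_force: [-0.3, -0.1, -1.3]
grip_width: 0.0595
grasp_force: 64.4
```

Run:
```python
from h import *
st(); plan((.535,.04,.16),orient(80,45))
```

```text
t 11.9 p [ 0.5483 -0.0695  0.2357] az 80.5 lean 11.4 roll -0.5 q [-0.23  0.34  0.14  1.37  0.2  -1.64] F [-0.3 -0.1 -1.3] g 0.0595 64.4
d cm [-8.88  3.18  9.48] w [-0.003 -0.586  0.012] deg 33.6
```

Emit:
arm_command([
  {"dx":-2,"dy":0.7,"dz":2,"wx":0,"wy":-0.13,"wz":0,"grip":5},
  {"dx":-4,"dy":1.4,"dz":4,"wx":0,"wy":-0.26,"wz":0.003,"grip":5},
  {"dx":-6,"dy":2.1,"dz":6,"wx":0,"wy":-0.39,"wz":0.006,"grip":5},
  {"dx":-8,"dy":2.8,"dz":8.5,"wx":0,"wy":-0.52,"wz":0.01,"grip":5},
  {"dx":-8.9,"dy":3.2,"dz":9.5,"wx":-0.003,"wy":-0.586,"wz":0.012,"grip":5},
  {"dx":-8.9,"dy":3.2,"dz":9.5,"wx":-0.003,"wy":-0.586,"wz":0.012,"grip":5},
  {"dx":-8.9,"dy":3.2,"dz":9.5,"wx":-0.003,"wy":-0.586,"wz":0.012,"grip":5},
])

```text
clock: 12.6
eef_pos: [0.5346, 0.0394, 0.1583]
tool_rot: [-0.594, 0.709, 0.245, 0.29]
ft_force: [1.3, 0.7, -0.7]
grip_width: 0.0593
grasp_force: 64.4
```

Run:
```python
from h import *
st(); plan((.5187,.142,.050),orient(78.2,45))
```

```text
t 12.6 p [0.5346 0.0394 0.1583] az 80.0 lean 44.6 roll 0.1 q [-0.33  0.45 -0.15  1.13  0.77 -1.79] F [ 1.3  0.7 -0.7] g 0.0593 64.4
d cm [ 0.61  3.32 14.62] w [ 0.024 -0.007  0.02 ] deg 1.8
```

Emit:
arm_command([
  {"dx":0.05,"dy":0.4,"dz":1.5,"wx":0.005,"wy":0,"wz":0.004,"grip":5},
  {"dx":0.2,"dy":1.1,"dz":4.5,"wx":0.01,"wy":0,"wz":0.01,"grip":5},
  {"dx":0.3,"dy":2,"dz":8.5,"wx":0.017,"wy":-0.003,"wz":0.015,"grip":5},
  {"dx":0.5,"dy":2.8,"dz":12,"wx":0.024,"wy":-0.007,"wz":0.02,"grip":5},
  {"dx":0.6,"dy":3.2,"dz":14.2,"wx":0.024,"wy":-0.007,"wz":0.02,"grip":5},
  {"dx":0.6,"dy":3.3,"dz":14.6,"wx":0.024,"wy":-0.007,"wz":0.02,"grip":5},
  {"dx":0.6,"dy":3.3,"dz":14.6,"wx":0.024,"wy":-0.007,"wz":0.02,"grip":5},
])

```text
clock: 13.3
eef_pos: [0.5199, 0.1427, 0.0516]
tool_rot: [-0.584, 0.716, 0.241, 0.298]
ft_force: [0.5, 0.1, -1.0]
grip_width: 0.0594
grasp_force: 64.4
```

Run:
```python
from h import *
st(); plan((.5425,.259,.043),orient(78.2,45))
```

```text
t 13.3 p [0.5199 0.1427 0.0516] az 78.3 lean 45.1 roll -0.2 q [-0.14  0.49 -0.44  0.58  0.78 -1.48] F [ 0.5  0.1 -1. ] g 0.0594 64.4
d cm [-7.76  0.15  8.99] w [-0.001  0.001  0.003] deg 0.2
```

Emit:
arm_command([
  {"dx":-0.6,"dy":0,"dz":0.7,"wx":0,"wy":0,"wz":0,"grip":5},
  {"dx":-1.7,"dy":0,"dz":2,"wx":0,"wy":0,"wz":0,"grip":5},
  {"dx":-3.2,"dy":0.05,"dz":3.7,"wx":0,"wy":0,"wz":0,"grip":5},
  {"dx":-4.8,"dy":0.1,"dz":5.6,"wx":0,"wy":0,"wz":0,"grip":5},
  {"dx":-6.3,"dy":0.1,"dz":7.3,"wx":0,"wy":0,"wz":0,"grip":5},
  {"dx":-7.3,"dy":0.15,"dz":8.4,"wx":0,"wy":0,"wz":0,"grip":5},
  {"dx":-7.75,"dy":0.15,"dz":9,"wx":0,"wy":0,"wz":0,"grip":5},
  {"dx":-7.75,"dy":0.15,"dz":9,"wx":0,"wy":0,"wz":0,"grip":5},
])

```text
clock: 14.1
eef_pos: [0.5425, 0.2593, 0.0428]
tool_rot: [-0.583, 0.716, 0.241, 0.298]
ft_force: [0.1, 0.7, -1.2]
grip_width: 0.0593
grasp_force: 64.4
```

Run:
```python
from h import *
st(); plan((.5425,.259,.034),orient(78.2,45))
```

```text
t 14.1 p [0.5425 0.2593 0.0428] az 78.3 lean 45.1 roll -0.1 q [ 0.1   0.51 -0.45  0.31  0.74 -1.15] F [ 0.1  0.7 -1.2] g 0.0593 64.4
d cm [ 0.64 -0.    0.59] w [-0.001  0.002  0.002] deg 0.2
```

Emit:
arm_command([
  {"dx":0.2,"dy":0,"dz":0.2,"wx":0,"wy":0,"wz":0,"grip":5},
  {"dx":0.4,"dy":0,"dz":0.4,"wx":0,"wy":0,"wz":0,"grip":5},
  {"dx":0.6,"dy":0,"dz":0.58,"wx":0,"wy":0,"wz":0,"grip":5},
  {"dx":0.65,"dy":0,"dz":0.64,"wx":0,"wy":0,"wz":0,"grip":5},
  {"dx":0.65,"dy":0,"dz":0.64,"wx":0,"wy":0,"wz":0,"grip":5},
])

```text
clock: 14.6
eef_pos: [0.5418, 0.2584, 0.033]
tool_rot: [-0.582, 0.717, 0.242, 0.298]
ft_force: [-1.1, -2.6, 3.6]
grip_width: 0.0594
grasp_force: 65.1
```

```bash
python3 -c "
from h import *
st()"
```

```text
t 14.6 p [0.5418 0.2584 0.033 ] az 78.2 lean 45.1 roll -0.0 q [ 0.1   0.53 -0.46  0.29  0.74 -1.15] F [-1.1 -2.6  3.6] g 0.0594 65.1
```

Contact (about 4 N); open gently, then back out along the tool axis.

Emit:
arm_command([
  {"dx":0,"dy":0,"dz":0,"wx":0,"wy":0,"wz":0,"grip":6.0},
  {"dx":0,"dy":0,"dz":0,"wx":0,"wy":0,"wz":0,"grip":6.6},
  {"dx":0,"dy":0,"dz":0,"wx":0,"wy":0,"wz":0,"grip":7.4},
  {"dx":0,"dy":0,"dz":0,"wx":0,"wy":0,"wz":0,"grip":8.5},
  {"dx":0,"dy":0,"dz":0,"wx":0,"wy":0,"wz":0,"grip":8.5},
  {"dx":0,"dy":0,"dz":-1,"wx":0,"wy":0,"wz":0,"grip":8.5},
  {"dx":0,"dy":0,"dz":-3,"wx":0,"wy":0,"wz":0,"grip":8.5},
  {"dx":0,"dy":0,"dz":-6,"wx":0,"wy":0,"wz":0,"grip":8.5},
  {"dx":0,"dy":0,"dz":-10,"wx":0,"wy":0,"wz":0,"grip":8.5},
  {"dx":0,"dy":0,"dz":-13,"wx":0,"wy":0,"wz":0,"grip":8.5},
])

```text
clock: 15.6
eef_pos: [0.5225, 0.1673, 0.1264]
tool_rot: [-0.583, 0.717, 0.241, 0.298]
ft_force: [0.2, -0.3, -0.9]
grip_width: 0.085
grasp_force: 0.0
```

Run:
```python
from h import *
st(); im,W,c=cloud('wrist')
P=W[160:215,235:280].reshape(-1,3); P=P[~np.isnan(P[:,0])]
a=P-P.mean(0);n=np.linalg.svd(a,full_matrices=False)[2][2];n*=np.sign(n[1])
row=W[190]; d=np.where((abs((row-P.mean(0))@n)<.006)&(abs(row[:,0]-.54)<.06))[0]
q=(row[d.min()]+row[d.max()])/2
print('tilt z',n[2],'centre',q+26e-3*np.array([n[0],n[1],0]),'yaw',np.degrees(np.arctan2(-n[0],n[1])),'nest ~ .541 .254')
plan((.42,-.08,.27),orient(-4,0))
```

```text
t 15.6 p [0.5225 0.1673 0.1264] az 78.2 lean 45.1 roll -0.1 q [-0.09  0.36 -0.38  0.71  0.78 -1.41] F [ 0.2 -0.3 -0.9] g 0.085 0.0
tilt z 0.00042283854901159815 centre [0.53994543 0.25478178 0.05949857] yaw -12.494963972364163 nest ~ .541 .254
d cm [  8.47   5.05 -28.47] w [0.557 0.65  1.354] deg 91.8
```

Run:
```python
from h import *
plan((.42,-.18,.22),orient(-4,0))
```

```text
d cm [ 18.92   3.01 -31.87] w [0.557 0.65  1.354] deg 91.8
```

Emit:
arm_command([
  {"dx":1,"dy":0.2,"dz":-4,"wx":0.05,"wy":0.06,"wz":0.13,"grip":8.5},
  {"dx":3,"dy":0.5,"dz":-8,"wx":0.1,"wy":0.12,"wz":0.25,"grip":6},
  {"dx":5,"dy":0.8,"dz":-12,"wx":0.15,"wy":0.18,"wz":0.37,"grip":3},
  {"dx":8,"dy":1.2,"dz":-16,"wx":0.21,"wy":0.24,"wz":0.5,"grip":0},
  {"dx":10,"dy":1.6,"dz":-19,"wx":0.27,"wy":0.31,"wz":0.65,"grip":0},
  {"dx":12,"dy":2,"dz":-22,"wx":0.33,"wy":0.38,"wz":0.8,"grip":0},
  {"dx":14,"dy":2.4,"dz":-25,"wx":0.4,"wy":0.46,"wz":0.96,"grip":0},
  {"dx":16,"dy":2.7,"dz":-28,"wx":0.46,"wy":0.53,"wz":1.11,"grip":0},
  {"dx":18,"dy":3,"dz":-30,"wx":0.52,"wy":0.6,"wz":1.25,"grip":0},
  {"dx":18.9,"dy":3,"dz":-31.9,"wx":0.557,"wy":0.65,"wz":1.354,"grip":0},
])

```text
clock: 16.65
eef_pos: [0.4182, -0.1784, 0.216]
tool_rot: [-0.011, 1.0, 0.018, 0.02]
ft_force: [-0.0, -0.9, -0.1]
grip_width: -0.0001
grasp_force: 0.0
```

Run:
```python
from h import *
st(); im,W,c=cloud('scene'); W0=W
np.savez('scene4.npz',im=im,W=W); im2,W2,c=cloud('side')
save(np.hstack([cv2.resize(im[150:240,150:270],(400,300)),cv2.resize(im2[130:260,220:393],(400,300))]),'c4.png',1)
for W in(W0,W2):
    W=W.reshape(-1,3); m=(abs(W[:,2]-.066)<.006)&(W[:,0]>.44)&(W[:,0]<.5)&(W[:,1]<-.12)&(W[:,1]>-.24)
    print('handle',np.percentile(W[m],[2,50,98],axis=0).round(3).tolist())
plan((.43,-.18,.055),orient(-4,0))
```

```text
t 16.65 p [ 0.4182 -0.1784  0.216 ] az 1.3 lean 2.3 roll 2.0 q [-0.44  0.14 -0.16  1.25  0.05 -0.46] F [-0.  -0.9 -0.1] g -0.0001 0.0
handle [[0.472, -0.229, 0.064], [0.479, -0.18, 0.067], [0.484, -0.13, 0.071]]
handle [[0.469, -0.23, 0.061], [0.475, -0.184, 0.065], [0.497, -0.133, 0.068]]
d cm [-0.14 -0.82 16.19] w [0.039 0.044 0.099] deg 6.6
```

View pics/c4.png

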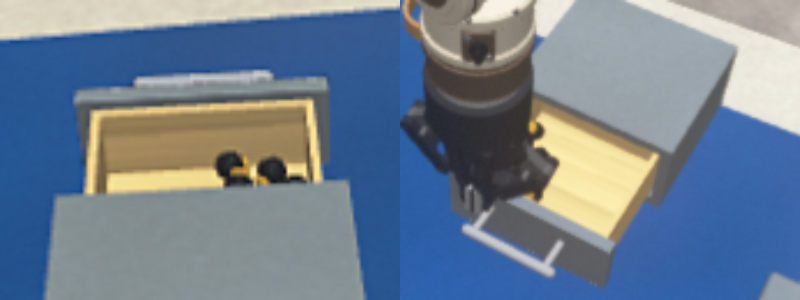

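Emit:
arm_command([
  {"dx":0,"dy":-0.3,"dz":3,"wx":0.02,"wy":0.02,"wz":0.05,"grip":0},
  {"dx":0,"dy":-0.6,"dz":7.5,"wx":0.039,"wy":0.044,"wz":0.1,"grip":0},
  {"dx":-0.1,"dy":-0.8,"dz":12,"wx":0.039,"wy":0.044,"wz":0.1,"grip":0},
  {"dx":-0.1,"dy":-0.8,"dz":15,"wx":0.039,"wy":0.044,"wz":0.1,"grip":0},
  {"dx":-0.1,"dy":-0.8,"dz":16.2,"wx":0.039,"wy":0.044,"wz":0.1,"grip":0},
  {"dx":-0.1,"dy":-0.8,"dz":16.2,"wx":0.039,"wy":0.044,"wz":0.1,"grip":0},
])

```text
clock: 17.35
eef_pos: [0.4256, -0.1769, 0.0513]
tool_rot: [0.034, 0.999, 0.002, -0.003]
ft_force: [0.0, 1.0, 0.4]
grip_width: -0.0001
grasp_force: 0.0
```

Run:
```python
from h import *
st(); plan((.56,-.187,.055),orient(-4,0))
```

```text
t 17.35 p [ 0.4256 -0.1769  0.0513] az -3.9 lean -0.4 roll 0.2 q [-0.39  0.34 -0.38  0.87  0.   -0.33] F [0.  1.  0.4] g -0.0001 0.0
d cm [-13.47  -0.1   -0.46] w [ 0.004 -0.007  0.002] deg 0.5
```

Emit:
arm_command([
  {"dx":-1.5,"dy":0,"dz":-0.4,"wx":0,"wy":0,"wz":0,"grip":0},
  {"dx":-2.6,"dy":0,"dz":-0.4,"wx":0,"wy":0,"wz":0,"grip":0},
  {"dx":-3.2,"dy":0,"dz":-0.4,"wx":0,"wy":0,"wz":0,"grip":0},
  {"dx":-3.7,"dy":0,"dz":-0.4,"wx":0,"wy":0,"wz":0,"grip":0},
  {"dx":-4.4,"dy":0,"dz":-0.4,"wx":0,"wy":0,"wz":0,"grip":0},
  {"dx":-5.2,"dy":0,"dz":-0.4,"wx":0,"wy":0,"wz":0,"grip":0},
  {"dx":-6.1,"dy":0,"dz":-0.4,"wx":0,"wy":0,"wz":0,"grip":0},
  {"dx":-7,"dy":0,"dz":-0.4,"wx":0,"wy":0,"wz":0,"grip":0},
  {"dx":-7.9,"dy":0,"dz":-0.4,"wx":0,"wy":0,"wz":0,"grip":0},
  {"dx":-8.8,"dy":0,"dz":-0.4,"wx":0,"wy":0,"wz":0,"grip":0},
])

```text
clock: 18.35
eef_pos: [0.5165, -0.1848, 0.0574]
tool_rot: [0.035, 0.999, 0.0, -0.001]
ft_force: [-0.8, 1.0, 1.8]
grip_width: -0.0001
grasp_force: 0.7
```

Run:
```python
from h import *
st()
```

```text
t 18.35 p [ 0.5165 -0.1848  0.0574] az -4.0 lean -0.1 roll 0.0 q [-0.34  0.47 -0.14  0.96  0.   -0.27] F [-0.8  1.   1.8] g -0.0001 0.7
```

Emit:
arm_command([
  {"dx":-0.9,"dy":0,"dz":0.2,"wx":0,"wy":0,"wz":0,"grip":0},
  {"dx":-1.8,"dy":0,"dz":0.4,"wx":0,"wy":0,"wz":0,"grip":0},
  {"dx":-2.7,"dy":0,"dz":0.4,"wx":0,"wy":0,"wz":0,"grip":0},
  {"dx":-3.5,"dy":0,"dz":0.4,"wx":0,"wy":0,"wz":0,"grip":0},
  {"dx":-4.2,"dy":0,"dz":0.4,"wx":0,"wy":0,"wz":0,"grip":0},
  {"dx":-4.7,"dy":0,"dz":0.4,"wx":0,"wy":0,"wz":0,"grip":0},
  {"dx":-5.1,"dy":0,"dz":0.4,"wx":0,"wy":0,"wz":0,"grip":0},
  {"dx":-5.4,"dy":0,"dz":0.4,"wx":0,"wy":0,"wz":0,"grip":0},
])

```text
clock: 19.15
eef_pos: [0.5699, -0.1887, 0.0534]
tool_rot: [0.035, 0.999, 0.0, -0.001]
ft_force: [-0.4, 0.5, -0.3]
grip_width: -0.0002
grasp_force: 0.6
```

Run:
```python
from h import *
st()
```

```text
t 19.15 p [ 0.5699 -0.1887  0.0534] az -4.0 lean -0.1 roll 0.0 q [-0.32  0.57  0.01  1.02 -0.   -0.25] F [-0.4  0.5 -0.3] g -0.0002 0.6
```

Emit:
arm_command([
  {"dx":-0.3,"dy":0,"dz":0,"wx":0,"wy":0,"wz":0,"grip":0},
  {"dx":-0.6,"dy":0,"dz":0,"wx":0,"wy":0,"wz":0,"grip":0},
  {"dx":-0.9,"dy":0,"dz":0,"wx":0,"wy":0,"wz":0,"grip":0},
  {"dx":-1.1,"dy":0,"dz":0,"wx":0,"wy":0,"wz":0,"grip":0},
])

```text
clock: 19.55
eef_pos: [0.576, -0.1891, 0.0533]
tool_rot: [0.036, 0.999, 0.0, -0.006]
ft_force: [-16.0, 2.1, 10.4]
grip_width: 0.0002
grasp_force: 7.9
```

Run:
```python
from h import *
st()
```

```text
t 19.55 p [ 0.576  -0.1891  0.0533] az -4.1 lean -0.7 roll 0.0 q [-0.32  0.58  0.04  1.04 -0.   -0.24] F [-16.    2.1  10.4] g 0.0002 7.9
```

Hit the stop at x = 0.576 as predicted (16 N). Back off and lift away.

Emit:
arm_command([
  {"dx":-1.1,"dy":0,"dz":0,"wx":0,"wy":0,"wz":0,"grip":0},
  {"dx":0,"dy":0,"dz":0,"wx":0,"wy":0,"wz":0,"grip":0},
  {"dx":2,"dy":0,"dz":0,"wx":0,"wy":0,"wz":0,"grip":0},
  {"dx":5,"dy":0,"dz":0,"wx":0,"wy":0,"wz":0,"grip":0},
  {"dx":9,"dy":0,"dz":-1,"wx":0,"wy":0,"wz":0,"grip":0},
  {"dx":13,"dy":0,"dz":-4,"wx":0,"wy":0,"wz":0,"grip":0},
  {"dx":17,"dy":0,"dz":-8,"wx":0,"wy":0,"wz":0,"grip":0},
  {"dx":20,"dy":0,"dz":-13,"wx":0,"wy":0,"wz":0,"grip":0},
  {"dx":22,"dy":0,"dz":-17,"wx":0,"wy":0,"wz":0,"grip":0},
  {"dx":22,"dy":0,"dz":-17,"wx":0,"wy":0,"wz":0,"grip":0},
])

```text
clock: 20.55
eef_pos: [0.3625, -0.1754, 0.2297]
tool_rot: [0.036, 0.999, -0.002, 0.004]
ft_force: [0.7, -0.2, -0.3]
grip_width: -0.0
grasp_force: 0.0
```

Run:
```python
from h import *
st(); im,W,c=cloud('scene'); save(im,'scene5.png')
for n in('scene','side'):
    im,W,c=cloud(n); W=W.reshape(-1,3); m=(abs(W[:,2]-.065)<.006)&(W[:,0]>.55)&(W[:,0]<.62)&(W[:,1]<-.14)&(W[:,1]>-.24)
    if m.sum(): print('handle',np.percentile(W[m],[2,50,98],axis=0).round(3).tolist())
    m=(abs(W[:,2]-.085)<.004)&(W[:,0]>.55)&(W[:,0]<.66)&(W[:,1]<-.14)&(W[:,1]>-.24)
    if m.sum(): print('board',np.percentile(W[m],[2,50,98],axis=0).round(3).tolist())
```

```text
t 20.55 p [ 0.3625 -0.1754  0.2297] az -4.1 lean 0.5 roll -0.2 q [-0.45  0.04 -0.23  1.29 -0.   -0.38] F [ 0.7 -0.2 -0.3] g -0.0 0.0
handle [[0.588, -0.237, 0.062], [0.595, -0.189, 0.067], [0.601, -0.142, 0.069]]
handle [[0.584, -0.236, 0.06], [0.59, -0.195, 0.065], [0.618, -0.144, 0.068]]
board [[0.624, -0.238, 0.081], [0.632, -0.192, 0.086], [0.643, -0.142, 0.088]]
```

View pics/scene5.png

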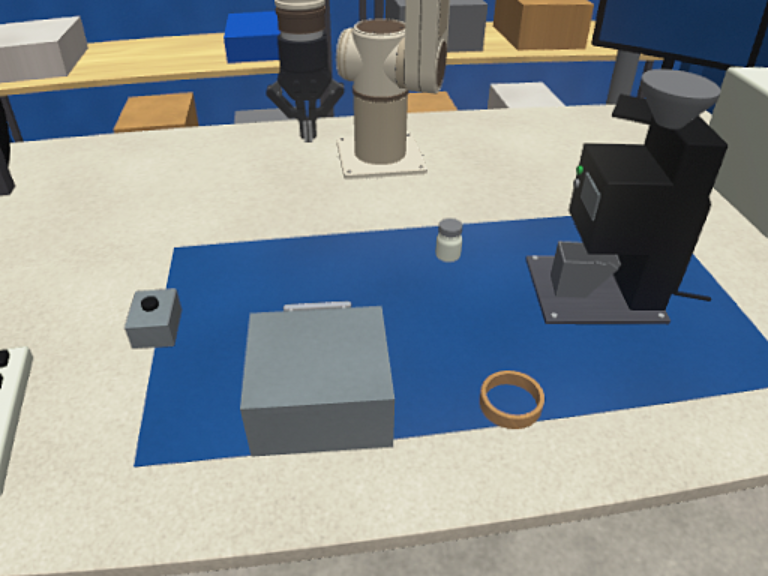

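```bash
python3 -c "
from h import *
print(job.job_done())"
```

```text
the job is handed in; nothing more can be done
None
```

The job is handed in, with no verdict returned: the knobs were poured into the drawer, the drawer was pushed to its stop, and the empty cup stands upright within a few mm of its place under the head. The wrist force read the cup's weight alone after pouring, and the pictures show no knob on the bench and the tape roll, jar and switch box apparently in place. I did not count all eight knobs in the drawer.

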